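Set the can-rack keeper: snug, then backed off

TASK

The wooden rack on the worktop has two lanes, each with a sliding keeper. In the lane that holds the short metal tin, slide the keeper by its upright handle towards the end board until it has pushed the tin tight and the sprung end plate visibly gives way, then back the keeper off so that about a finger's width (15 mm) stays free between it and the tin, and let go. Leave the other lane's keeper where it is.

Things in the scene. Friction and masses are not known exactly. Their poses are not given: they have to be found in the camera images.
- rack: Fixed wooden rack, 280 (x) x 194 (y) mm, origin at centre of underside. Two lanes along x, centre lines y = +47 (left) and -47 mm (right), 88 mm wide; floor 6 mm, rails 28 mm high, end board 68 mm high at +x. Before it each lane has a sprung aluminium plate, its face at x = +110 mm when free; it yields up to 15 mm, 0.8 N/mm. The lane without the tin holds a foil-lidded tub, 71 mm tall.
- handle_left (a point): Grip point on the left lane's keeper, a wooden slide moving only along rack x (3 N friction, stays where left). Upright handle bar 30 mm along rack x, 14 mm along rack y, top 128 mm above the worktop; this point is on its centre line at 108 mm, 30 mm behind (rack -x of) the front of the face plate (80 mm wide, top at 58 mm) that pushes the tin.
- handle_right (a point): The same grip point on the identical keeper in the right lane (rack y = -47 mm).
- tin_mid (a point): Centre, half-way up, of the short round food tin with a metal ring-pull top: 75 mm diameter, 58 mm tall, about 0.26 kg, standing upright and loose on the floor of one of the two lanes, between the keeper and the end plate. It slides on the floor when the keeper pushes it.
There are look-alikes about, which are no part of the job. What is shaped like the part that bears tin_mid but blue or green is not meant.

How it is judged:
On the way:
1. the keeper has pushed the tin tight: the tin presses the sprung end plate back by at least 3 mm and the keeper is against the tin (x of tin_mid in the frame of rack above 0.0753 m and (horizontal distance between tin_mid and handle_left below 0.0705 m or horizontal distance between tin_mid and handle_right below 0.0705 m)), for 0.1 s.
At the end, for the whole second after the job is handed in: The tin stands upright on the floor of its lane, within 17 mm of the end plate; the keeper of that lane is backed off, leaving a gap of 7 to 25 mm between its face and the tin; the other lane's keeper is within 12 mm of where it was (((y of tin_mid in the frame of rack above 0.03 m and horizontal distance between tin_mid and handle_left between 0.075 and 0.093 m and distance of handle_right from where it was at the start of the episode below 0.012 m) or (y of tin_mid in the frame of rack below -0.03 m and horizontal distance between tin_mid and handle_right between 0.075 and 0.093 m and distance of handle_left from where it was at the start of the episode below 0.012 m)) and angle between tin_mid's own z axis and vertical below 0.15 rad and height (world z) of tin_mid below 0.045 m and x of tin_mid in the frame of rack above 0.055 m); the robot touches nothing.
It also fails if it takes over 32 s, if anything falls off the work surface, if the arm or the gripper's body presses on something with over 40 N, if the wrist force passes 120 N, or if a joint passes its speed limit or range.

ROBOT

A 7-joint arm with a two-finger parallel gripper is mounted at the origin on a cart in front of the work surface, level with it; the furniture and walls round the work are solid. World frame = base frame: x ahead of the robot, y to its left, z up, the work surface at z = 0. Lengths are in m, angles in rad, forces in N, time in s.
With the tool pointing down it reaches from about 0.425 to 0.925 m from the base axis. Payload 6.8 kg.
Tool frame: the origin (TCP) lies on the mounting face of the last link; the fingertips stand 173 mm ahead of it and the grasp point (between the pads) lies 155 mm ahead of it; z points along the fingers, y is the line along which they close (so a half turn about z gives the same grasp; the last joint's range is limited). The gripper opens to 85 mm and grips with 20 to 120 N. Pads are 22 mm wide; open, the fingers measure 114 mm over their backs; the gripper's body (76 mm by 85 mm) begins 54 mm behind the grasp point. The pads swing forward as they close: fully open they stand 13 mm farther back than shut.
Start: joints at [-1.419, 0.477, 0.022, 1.555, -0.011, 1.109, -0.083], TCP at [0.173, 0.652, 0.405] pointing down, gripper open.
Joint ranges: [-2.96, 2.96], [-0.34, 2.1], [-1.41, 1.46], [0.24, 2.44], [-1.37, 4.51], [0.17, 1.92], [-2.96, 2.96]. Speed limits (rad/s): [2.39, 2.39, 3.14, 3.14, 3.14, 3.14, 3.14].

INTERFACE

Orientations are given as a unit quaternion [w, x, y, z].
In Python, from station import bot gives the robot as it stands. The module is installed in compiled form; this text tells all that it offers.
- The arm moves only by the shell command python3 -m pendant 'ROWS' [FORCE]. ROWS is JSON, a list of rows, each a list of 5 numbers: the finger opening in m, from 0 to 0.0854, then the shift along the tool's x, y, z in m, then the turn about the tool's z in degrees. In form: [[jaw, x, y, z, yaw], ...]. A call has 1 to 12 rows; each row shifts and turns the commanded pose from where the row before left it, along the tool's axes as they then stand; what a row does not reach is not made up. A row lasts 1/12 s, in which the tool goes at most 41.7 mm and 7.16 degrees, less where a joint would pass 70% of its speed; a pose out of reach is approached as far as the arm can. A call with a gripper value outside its range is refused whole. The fingers move at their own pace and stop on an object; FORCE is the grip in N (left out, the last holds). Time passes only in rows, so rows that do not move let the fingers close. It gives the time, the measured TCP pose, the force, the opening and the grip force at its end, in the units of the state.
- bot.get_obs(): the state, without advancing time (a new reading comes with each control period).
- bot.read_camera(name): name is "scene" or "top" or "wrist"; returns (picture, depth): 480x640x3 uint8, blue, green, red; 480x640 float32, m along the optical axis (not along the pixel's ray), 0 where there is no reading.
- bot.camera_model(name): a dict with "intrinsics" (3x3 intrinsics, pixels), "R" (3x3) and "t" (3): a world point X has camera coordinates R X + t. Camera axes: x right, y down, z forward; pixel columns grow to the right and rows downward; lengths in m; the calibration is good to about 2 mm. A picture is of the moment at which its call begins: read the wrist's pose just before it. camera_model takes no time and is no camera call; for the wrist camera it gives the pose at the moment of the call.
- bot.hand_in(): hands the job in; it is judged then, once.
Trained networks look in the newest picture that a camera, given by its name, has taken for a name from the list of things; names that differ only in an ending like _2 or _b are one class to them, and where a whole thing is asked for, a point or a joint stands for the part that bears it (a point fixed in the world has none). Each returns a list of dicts, best first, with "score" (0 to 1); they miss things now and then, are a little off and sometimes report something else, mostly with a low value. They report only what shows in the picture. A call takes as long as a camera call. They do not tell look-alikes from the thing itself.
- bot.boxes_of(name, camera): "at" ([column, row] in pixels, amid what is visible of it).
- bot.trace(name, camera): "mask" (480x640 bool, what is visible of it) and "at" ([column, row] in pixels, amid what is visible of it).
- bot.pinpoint(name, camera): "at" ([column, row] in pixels: a listed point, or the origin of a listed thing).
The state is a dict: "t": time; "q": joint angles; "joint_vel": joint speeds; "joint_torque": joint torques, N m; "eef_pos": TCP position; "tool_rot": TCP orientation; "contact_force": force on the tool from outside, world axes, zero at the start; "torque": the same for the moment, N m; "gripper_width": opening from 0.0 (shut) to 1.0 (fully open); "grasp_force": force on a finger pad.
Only numpy, scipy, OpenCV 4.12 (cv2) and the standard library are available. Lean on these libraries where they do the work, as an engineer would, in place of code of your own. Each camera call takes 0.05 s, during which the arm holds its last target. There are 200 camera calls.

## Working session

There is one attempt and no reset: what is moved stays moved. The work goes in short steps, Python scripts to look and compute and a shell command to move; the robot and the scene stay as the last step left them, time stands still between calls to the robot, and variables do not carry over. Pictures are saved under pics/ and viewed, at most 10 in all, crops included, and the job is handed in when it is done.

```bash
mkdir -p pics
cat > h.py <<'E'
import numpy as np, cv2
from station import bot
def ray(cam,at,z=None,depth=None):
    m=bot.camera_model(cam);K=np.array(m["intrinsics"]);R=np.array(m["R"]);t=np.array(m["t"])
    d=R.T@np.linalg.inv(K)@np.array([at[0],at[1],1.]);c=-R.T@t
    return c+d*((z-c[2])/d[2] if z is not None else depth)
E
python3 - <<'E'
from h import *
s=bot.get_obs();print(s["t"],np.round(s["eef_pos"],4),np.round(s["tool_rot"],4),s["gripper_width"])
for c in("scene","top"):
    im,d=bot.read_camera(c);cv2.imwrite(f"pics/{c}.png",im)
    for n,z in(("handle_left",.108),("handle_right",.108),("tin_mid",.035),("rack",0)):
        for r in bot.pinpoint(n,c)[:4]:
            print(c,n,round(r["score"],2),np.round(r["at"],1),np.round(ray(c,r["at"],z=z),4))
E
```

```text
0.0 [0.1733 0.6521 0.4037] [-0.000e+00  1.295e-01  9.916e-01 -9.000e-04] 0.999345051773375
scene handle_left 0.95 [273.8 281.4] [0.5379 0.0875 0.108 ]
scene handle_left 0.72 [266.5 242.3] [0.5981 0.0256 0.108 ]
scene handle_right 0.69 [310.7 241.3] [ 0.5343 -0.0171  0.108 ]
scene tin_mid 0.69 [292.3 197.2] [ 0.6709 -0.1546  0.035 ]
scene tin_mid 0.64 [268.5 243.9] [ 0.6358 -0.0217  0.035 ]
scene tin_mid 0.63 [334.9 214. ] [ 0.5689 -0.1597  0.035 ]
scene tin_mid 0.59 [419.3 278.3] [ 0.3532 -0.1003  0.035 ]
scene rack 0.83 [277.5 291.4] [0.5723 0.0415 0.    ]
top handle_left 0.87 [225.4 229.7] [0.5333 0.0844 0.108 ]
top handle_left 0.59 [294.7 173.7] [ 0.6213 -0.0227  0.108 ]
top handle_left 0.33 [284.4 227.2] [ 0.5372 -0.0066  0.108 ]
top handle_right 0.88 [288.9 231.5] [ 0.5305 -0.0135  0.108 ]
top tin_mid 0.96 [378.2 210.2] [ 0.5732 -0.1654  0.035 ]
top tin_mid 0.88 [368.2 149.2] [ 0.6787 -0.1495  0.035 ]
top tin_mid 0.72 [345.5 336.8] [ 0.3601 -0.1077  0.035 ]
top tin_mid 0.62 [297.3 174.3] [ 0.6345 -0.0276  0.035 ]
top rack 0.7 [266.4 206.4] [0.584  0.0262 0.    ]
```

View pics/top.png

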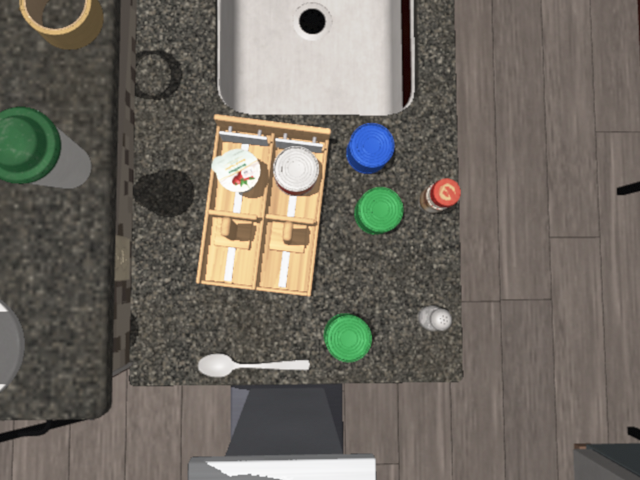

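View pics/scene.png

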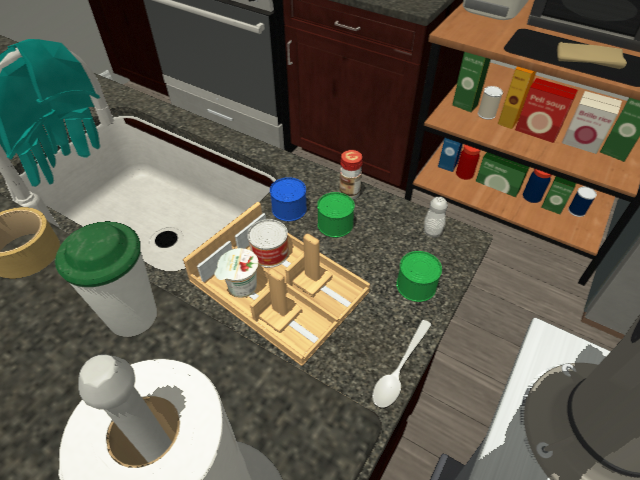

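Two keepers, at top-view (225,230) on the left and (288,231) on the right. The tin candidates are silver-topped with a red label at (297,170), blue at (371,148), green at (380,210) and green at (348,337). Only the silver one at (297,170) stands in a rack lane. That is the right lane, so handle_right is the one to move. The white tub is in the left lane. I'll confirm this in a crop and measure the rack yaw and the obstacle heights.

Run:
```python
from h import *
im,d=bot.read_camera("top")
cv2.imwrite("pics/crop.png",cv2.resize(im[105:305,185:345],None,fx=3,fy=3,interpolation=cv2.INTER_CUBIC)[:600])
m=bot.camera_model("top");K=np.array(m["intrinsics"]);R=np.array(m["R"]);t=np.array(m["t"])
v,u=np.mgrid[:480,:640]
P=((np.stack([u,v,np.ones_like(u)],-1)@np.linalg.inv(K).T)*d[...,None]-t)@R
P[d==0]=np.nan
z=P[...,2]
rk=bot.trace("rack","top")[0]["mask"]
p=P[rk&(z>.021)&(z<.034)][:,:2]
r=cv2.minAreaRect((p*1000).astype(np.float32));print("rails rect mm",r,len(p))
# rail direction: fit long lines
p=P[rk&(z>.06)&(z<.075)][:,:2];print("board rect",cv2.minAreaRect((p*1000).astype(np.float32)),len(p))
for n in("handle_right","handle_left"):
    a={"handle_right":(289,231),"handle_left":(226,230)}[n]
    w=np.zeros_like(rk);w[a[1]-25:a[1]+25,a[0]-20:a[0]+20]=1
    q=P[w&(z>.118)&(z<.14)];print(n,"top",np.round(q.mean(0),4),np.round(q.min(0),3),np.round(q.max(0),3),len(q))
w=np.zeros_like(rk);w[140:200,268:325]=1
q=P[w&(z>.056)&(z<.067)];print("tin top",np.round(q.mean(0),4),np.round(q.min(0),3),np.round(q.max(0),3),cv2.minEnclosingCircle((q[:,:2]*1000).astype(np.float32)))
# obstacles along path
A=np.array([.173,.652]);B=np.array([.53,-.013]);e=(B-A)/np.linalg.norm(B-A)
s=(P[...,:2]-A)@e;c=np.abs((P[...,0]-A[0])*e[1]-(P[...,1]-A[1])*e[0])
for k in np.arange(-.1,.85,.1):
    g=(s>k)&(s<k+.1)&(c<.12);print(round(k,1),g.sum(),np.round(np.nanmax(z[g]),3) if g.any() else None)
g=(z>.15)&(P[...,0]>.2);print("tall",np.unique(np.round(P[g]/.1).astype(int),axis=0)[:25].tolist())
```

```text
rails rect mm ((575.6080322265625, 30.259689331054688), (194.0856475830078, 271.755859375), 83.09291076660156) 2251
board rect ((617.5401000976562, 23.711288452148438), (191.2302703857422, 200.48861694335938), 83.57139587402344) 858
handle_right top [ 0.5306 -0.0116  0.1272] [ 0.516 -0.018  0.119] [ 0.545 -0.005  0.132] 169
handle_left top [0.5379 0.0815 0.1267] [0.524 0.074 0.118] [0.553 0.09  0.131] 179
tin top [ 0.643  -0.0259  0.0616] [ 0.602 -0.069  0.056] [0.688 0.011 0.067] ((651.9974975585938, -27.280996322631836), 50.12679672241211)
-0.1 167 -0.622
0.0 273 -0.899
0.1 9 -0.909
0.2 0 None
0.3 7083 0.225
0.4 16647 0.212
0.5 10131 0.211
0.6 8024 0.131
0.7 8369 0.132
0.8 8082 0.071
tall [[3, 2, 2], [3, 3, 2], [3, 4, 2], [4, 2, 2], [4, 3, 2], [4, 4, 2], [5, 2, 2], [5, 3, 2], [5, 4, 2], [6, 2, 2], [6, 2, 3], [6, 3, 2], [6, 3, 3], [6, 3, 4], [6, 4, 2], [7, 2, 2], [7, 3, 2], [7, 3, 3], [7, 4, 2], [8, 2, 2], [8, 2, 3], [8, 3, 2], [8, 3, 3], [8, 4, 2], [9, 2, 2]]
```

View pics/crop.png

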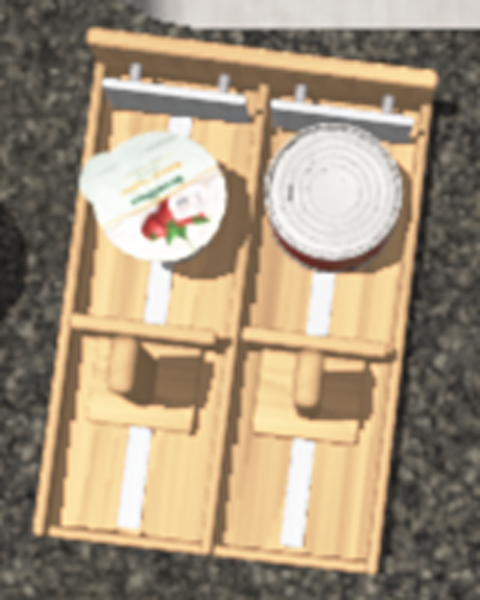

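The crop confirms it: the ring-pull metal tin with the red label is in the right lane at crop (335,190), and its keeper handle is at (310,380). The path crosses a raised bar about 0.22 m high, so I'll check for tall things along it before moving.

Run:
```python
from h import *
for cam in("scene","wrist"):
    im,d=bot.read_camera(cam)
    m=bot.camera_model(cam);K=np.array(m["intrinsics"]);R=np.array(m["R"]);t=np.array(m["t"])
    v,u=np.mgrid[:480,:640]
    P=(((np.stack([u,v,np.ones_like(u)],-1)@np.linalg.inv(K).T)*d[...,None]-t)@R)[d>0]
    g=(P[:,2]>.15)&(P[:,0]>-.1)&(P[:,0]<1)&(abs(P[:,1])<.9);Q=P[g]
    c=np.round(Q[:,:2]/.1).astype(int)
    for k in np.unique(c,axis=0):
        w=(c==k).all(1)
        if w.sum()>15: print(cam,(k/10).tolist(),round(np.percentile(Q[w,2],99),2),w.sum(),end="; ")
    print()
B=np.array([.5306,-.0125]);A=np.array([.1733,.6521]);a=np.deg2rad(75.1)
for yaw in(75.1,83.2):
    a=np.deg2rad(yaw);ty=np.array([np.cos(a),np.sin(a)]);tx=np.array([-ty[1],ty[0]]);print(yaw,(B-A)@tx,(B-A)@ty)
```

```text
scene [0.0, 0.0] 0.21 156; scene [0.0, 0.1] 0.23 945; scene [0.1, -0.1] 0.21 29; scene [0.1, 0.0] 0.28 1406; scene [0.1, 0.1] 0.28 629; scene [0.3, 0.2] 0.21 1052; scene [0.3, 0.3] 0.22 5703; scene [0.3, 0.4] 0.45 5120; scene [0.4, 0.2] 0.21 1172; scene [0.4, 0.3] 0.22 6447; scene [0.4, 0.4] 0.53 13864; scene [0.4, 0.5] 0.45 74; scene [0.5, 0.2] 0.21 985; scene [0.5, 0.3] 0.21 3154; scene [0.5, 0.4] 0.21 23; scene [0.5, 0.5] 0.21 373; scene [0.6, 0.2] 0.35 699; scene [0.6, 0.3] 0.36 10694; scene [0.6, 0.4] 0.21 5216; scene [0.6, 0.5] 0.21 2254; scene [0.7, 0.3] 0.21 2632; scene [0.7, 0.4] 0.21 3635; scene [0.8, 0.2] 0.26 238; scene [0.8, 0.3] 0.26 3865; scene [0.8, 0.4] 0.21 255; scene [0.9, 0.2] 0.21 177; scene [0.9, 0.3] 0.26 582; scene [1.0, 0.0] 0.34 995; scene [1.0, 0.1] 0.34 703; 
wrist [0.1, 0.6] 0.33 10657; wrist [0.2, 0.6] 0.33 16385; wrist [0.2, 0.7] 0.33 29611; wrist [0.3, 0.5] 0.21 1709; wrist [0.3, 0.6] 0.2 2162; wrist [0.3, 0.7] 0.21 4488; wrist [0.3, 0.8] 0.21 6784; wrist [0.4, 0.7] 0.21 83; wrist [0.4, 0.8] 0.21 73; 
75.1 -0.516176627472122 -0.5503799953227825
83.2 -0.4334778533829661 -0.6176191388116916
```

Run:
```python
from h import *
cam="scene";im,d=bot.read_camera(cam)
m=bot.camera_model(cam);K=np.array(m["intrinsics"]);R=np.array(m["R"]);t=np.array(m["t"])
v,u=np.mgrid[:480,:640]
P=(((np.stack([u,v,np.ones_like(u)],-1)@np.linalg.inv(K).T)*d[...,None]-t)@R)[d>0]
Q=P[(P[:,0]>.2)&(P[:,0]<.56)&(P[:,1]>.2)&(P[:,1]<.7)&(P[:,2]>.25)]
for lo,hi in((.25,.35),(.35,.44),(.44,.46),(.46,.5),(.5,.6)):
    q=Q[(Q[:,2]>lo)&(Q[:,2]<=hi)]
    if len(q): print(lo,len(q),np.round(q.min(0),3),np.round(q.max(0),3),cv2.minEnclosingCircle((q[:,:2]*1000).astype(np.float32)))
print("cam",-R.T@t)
W=P[(P[:,0]>.15)&(P[:,0]<.6)&(P[:,1]>.1)&(P[:,1]<.8)&(P[:,2]>.195)&(P[:,2]<.22)];print(W.min(0),W.max(0))
```

```text
0.25 90 [0.33  0.367 0.272] [0.35  0.384 0.349] ((340.17596435546875, 375.60931396484375), 13.122037887573242)
0.35 2709 [0.322 0.369 0.351] [0.388 0.429 0.44 ] ((356.4043273925781, 402.6253356933594), 34.93125915527344)
0.44 12111 [0.321 0.363 0.44 ] [0.414 0.453 0.46 ] ((368.8081970214844, 410.131591796875), 47.64948272705078)
0.46 1392 [0.359 0.401 0.46 ] [0.372 0.419 0.5  ] ((367.8992614746094, 410.32354736328125), 8.889452934265137)
0.5 2512 [0.356 0.397 0.501] [0.378 0.423 0.529] ((368.2838439941406, 410.1900939941406), 13.053561210632324)
cam [0.22484141 0.44356418 0.73599403]
[0.2714845  0.23008117 0.19503192] [0.59998934 0.49314587 0.21999962]
```

```bash
python3 -m pendant '[[0.06,0,0,-0.035,0],[0.06,0,0,-0.035,0],[0.06,0,0,-0.035,0],[0.06,0,0,-0.035,0],[0.06,0,0,-0.035,0],[0.06,0,0,-0.035,0],[0.06,0,0,-0.035,0],[0.06,0,0,-0.035,0],[0.06,0,0,0,0]]' 30
```

```text
t: 1.5
eef_pos: [0.1734, 0.6514, 0.6932]
tool_rot: [0.0, 0.13, 0.992, 0.006]
contact_force: [-0.7, -0.1, 0.7]
gripper_width: 0.703
grasp_force: 0.0
```

```bash
python3 -m pendant '[[0.06,-0.02,-0.027,0,0],[0.06,-0.02,-0.027,0,0],[0.06,-0.02,-0.027,0,0],[0.06,-0.02,-0.027,0,0],[0.06,-0.02,-0.027,0,0],[0.06,-0.02,-0.027,0,0],[0.06,-0.02,-0.027,0,0],[0.06,-0.02,-0.027,0,0],[0.06,-0.02,-0.027,0,0],[0.06,-0.02,-0.027,0,0],[0.06,0,0,0,0]]'
```

```text
t: 2.42
eef_pos: [0.3007, 0.3336, 0.6859]
tool_rot: [0.001, 0.134, 0.991, 0.001]
contact_force: [0.6, -0.3, 0.8]
gripper_width: 0.703
grasp_force: 0.0
```

```bash
python3 -m pendant '[[0.06,-0.026,-0.023,0,0],[0.06,-0.026,-0.023,0,0],[0.06,-0.026,-0.023,0,0],[0.06,-0.026,-0.023,0,0],[0.06,-0.026,-0.023,0,0],[0.06,-0.026,-0.023,0,0],[0.06,-0.026,-0.023,0,0],[0.06,-0.026,-0.023,0,0],[0.06,-0.026,-0.023,0,0],[0.06,-0.026,-0.023,0,0],[0.06,-0.026,-0.023,0,0],[0.06,-0.026,-0.023,0,0]]' && python3 -m pendant '[[0.06,0,0,0.03,-4.3],[0.06,0,0,0.03,-4.3],[0.06,0,0,0.03,0],[0.06,0,0,0.03,0],[0.06,0,0,0.03,0],[0.06,0,0,0,0],[0.06,0,0,0,0]]'
cat > w.py <<'E'
from h import *
import sys
s=bot.get_obs();tag=sys.argv[1]
im,d=bot.read_camera("wrist");cv2.imwrite(f"pics/w{tag}.png",im)
q=s["tool_rot"];yaw=2*np.degrees(np.arctan2(q[2],q[1]))-90
e=np.array(s["eef_pos"]);print(s["t"],np.round(e,4),"tooly",round(yaw,2),"grip",s["gripper_width"])
a=np.radians(yaw);ty=np.array([np.cos(a),np.sin(a)]);tx=np.array([ty[1],-ty[0]])*-1
for n,z in(("handle_right",.108),("handle_left",.108),("tin_mid",.035)):
    for cam in("wrist",)+(("top",) if len(sys.argv)>2 else ()):
        if cam=="top": bot.read_camera("top")
        for r in bot.pinpoint(n,cam)[:3]:
            p=ray(cam,r["at"],z=z);dd=p[:2]-e[:2];print(cam,n,round(r["score"],2),np.round(r["at"]),np.round(p,4),"dtool",np.round([dd@tx,dd@ty],4))
E
python3 w.py 1
```

```text
t: 3.42
eef_pos: [0.5284, -0.0084, 0.6849]
tool_rot: [0.0, 0.129, 0.992, 0.0]
contact_force: [0.9, 1.2, 1.4]
gripper_width: 0.704
grasp_force: 0.0
t: 4.0
eef_pos: [0.5277, -0.0066, 0.5342]
tool_rot: [-0.001, 0.055, 0.998, -0.0]
contact_force: [0.4, -0.7, 1.2]
gripper_width: 0.701
grasp_force: 0.0
4.0 [ 0.5277 -0.0066  0.5342] tooly 83.71 grip 0.701376913966529
wrist handle_right 0.71 [323. 198.] [ 0.5351 -0.0067  0.108 ] dtool [-0.0073  0.0007]
wrist handle_left 0.67 [402. 193.] [0.5401 0.087  0.108 ] dtool [-0.0021  0.0944]
wrist tin_mid 0.97 [227.  58.] [ 0.3627 -0.1074  0.035 ] dtool [ 0.153  -0.1183]
wrist tin_mid 0.95 [319. 261.] [ 0.6473 -0.0254  0.035 ] dtool [-0.1209 -0.0056]
wrist tin_mid 0.92 [218. 226.] [ 0.576  -0.1637  0.035 ] dtool [-0.0652 -0.1509]
```

```bash
python3 -m pendant '[[0.06,-0.004,-0.002,0.035,0],[0.06,0,0,0.035,0],[0.06,0,0,0.035,0],[0.06,0,0,0.035,0],[0.06,0,0,0.03,0],[0.06,0,0,0.02,0],[0.06,0,0,0,0],[0.06,0,0,0,0]]'
python3 w.py 2 t
```

```text
t: 4.87
eef_pos: [0.5323, -0.0092, 0.3454]
tool_rot: [0.0, 0.055, 0.998, -0.0]
contact_force: [0.1, -0.5, 1.0]
gripper_width: 0.697
grasp_force: 0.0
4.8667 [ 0.5323 -0.0092  0.3454] tooly 83.72 grip 0.696526916780507
wrist handle_right 0.63 [323. 250.] [ 0.5319 -0.0091  0.108 ] dtool [0.0005 0.    ]
wrist handle_left 0.79 [465. 245.] [0.5374 0.0837 0.108 ] dtool [0.0051 0.0929]
wrist tin_mid 0.89 [319. 330.] [ 0.6395 -0.0244  0.035 ] dtool [-0.1082 -0.0034]
wrist tin_mid 0.72 [160. 279.] [ 0.5695 -0.1617  0.035 ] dtool [-0.0536 -0.1476]
wrist tin_mid 0.57 [160.   5.] [ 0.3613 -0.1058  0.035 ] dtool [ 0.1595 -0.1147]
top tin_mid 0.82 [368. 151.] [ 0.676  -0.1491  0.035 ] dtool [-0.1581 -0.1234]
top tin_mid 0.76 [379. 209.] [ 0.5753 -0.1673  0.035 ] dtool [-0.06   -0.1525]
top tin_mid 0.56 [343. 336.] [ 0.3621 -0.1032  0.035 ] dtool [ 0.1589 -0.1121]
```

View pics/w2.png

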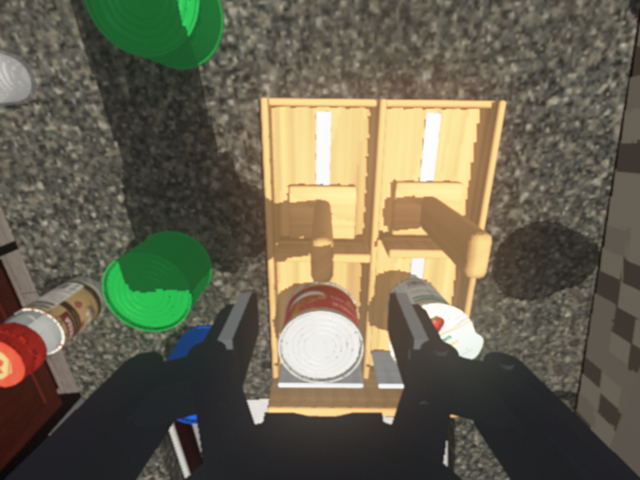

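The right handle, seen at (323,250), lies centred between the fingers, with the tin ahead at (320,340). I'll descend and grip.

```bash
python3 -m pendant '[[0.06,0,-0.001,0.03,0],[0.06,0,0,0.03,0],[0.06,0,0,0.022,0],[0.06,0,0,0,0],[0.06,0,0,0,0],[0,0,0,0,0],[0,0,0,0,0],[0,0,0,0,0],[0,0,0,0,0],[0,0,0,0,0],[0,0,0,0,0]]' 50
```

```text
t: 6.28
eef_pos: [0.5321, -0.0102, 0.2639]
tool_rot: [0.001, 0.055, 0.998, 0.001]
contact_force: [-0.7, 1.6, 6.6]
gripper_width: 0.156
grasp_force: 48.6
```

```bash
python3 -m pendant '[[0,-0.008,0,0,0],[0,-0.01,0,0,0],[0,-0.01,0,0,0],[0,-0.008,0,0,0],[0,0,0,0,0],[0,0,0,0,0]]'; python3 -m pendant '[[0,-0.004,0,0,0],[0,-0.004,0,0,0],[0,0,0,0,0],[0,0,0,0,0]]';python3 w.py 3
```

```text
t: 6.78
eef_pos: [0.5686, -0.0145, 0.2639]
tool_rot: [0.002, 0.055, 0.998, 0.0]
contact_force: [3.1, -1.2, 4.7]
gripper_width: 0.155
grasp_force: 49.8
t: 7.12
eef_pos: [0.5754, -0.0154, 0.2639]
tool_rot: [0.001, 0.055, 0.998, 0.0]
contact_force: [-1.5, 0.5, 9.8]
gripper_width: 0.161
grasp_force: 50.5
7.1167 [ 0.5754 -0.0154  0.2639] tooly 83.65 grip 0.16091252678809914
wrist handle_right 0.92 [322. 321.] [ 0.5737 -0.0154  0.108 ] dtool [ 0.0017 -0.0002]
wrist handle_right 0.24 [387. 234.] [0.5376 0.0138 0.108 ] dtool [0.0408 0.0248]
wrist handle_left 0.84 [567. 211.] [0.536  0.0822 0.108 ] dtool [0.0499 0.0926]
wrist tin_mid 0.59 [ 98. 272.] [ 0.569  -0.1588  0.035 ] dtool [-0.0095 -0.1432]
```

```bash
python3 -m pendant '[[0,-0.004,0,0,0],[0,0,0,0,0],[0,0,0,0,0]]'; python3 -m pendant '[[0,-0.004,0,0,0],[0,0,0,0,0],[0,0,0,0,0]]';python3 -m pendant '[[0,-0.004,0,0,0],[0,0,0,0,0],[0,0,0,0,0]]'
python3 - <<'E'
from h import *
im,d=bot.read_camera("scene");cv2.imwrite("pics/s3.png",cv2.resize(im[190:330,170:380],None,fx=3.5,fy=3.5,interpolation=cv2.INTER_CUBIC))
E
```

```text
t: 7.57
eef_pos: [0.5791, -0.0159, 0.2639]
tool_rot: [0.0, 0.055, 0.998, 0.0]
contact_force: [-2.7, 1.0, 10.7]
gripper_width: 0.16
grasp_force: 50.6
t: 7.82
eef_pos: [0.5827, -0.0163, 0.2639]
tool_rot: [-0.0, 0.055, 0.998, 0.0]
contact_force: [-4.6, 0.4, 12.4]
gripper_width: 0.156
grasp_force: 50.9
t: 8.07
eef_pos: [0.5862, -0.0168, 0.2639]
tool_rot: [-0.001, 0.055, 0.998, 0.001]
contact_force: [-8.7, -0.1, 16.4]
gripper_width: 0.159
grasp_force: 51.3
```

View pics/s3.png

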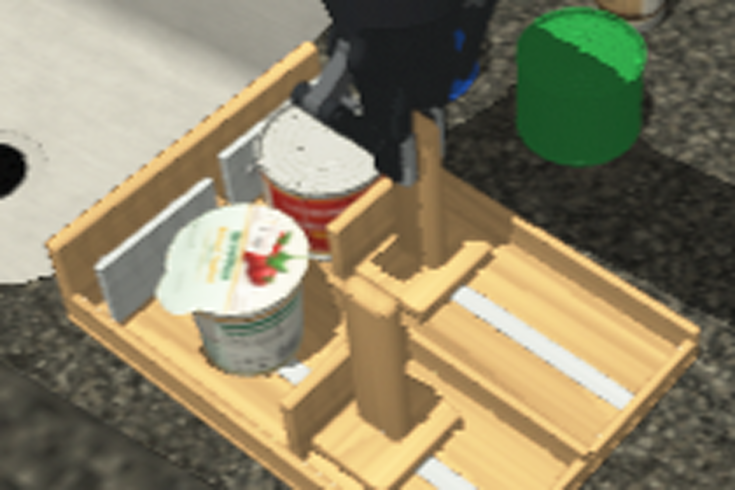

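The keeper is at the tin, crop (355,220), and the tin touches its plate at (245,155). The force is climbing, so I'll push on while watching the spring rate.

```bash
python3 -m pendant '[[0,-0.003,0,0,0],[0,0,0,0,0],[0,0,0,0,0]]'; python3 -m pendant '[[0,-0.003,0,0,0],[0,0,0,0,0],[0,0,0,0,0]]'
python3 - <<'E'
from h import *
im,d=bot.read_camera("top");cv2.imwrite("pics/t4.png",cv2.resize(im[105:255,195:345],None,fx=4,fy=4,interpolation=cv2.INTER_CUBIC))
E
```

```text
t: 8.37
eef_pos: [0.5886, -0.0171, 0.2639]
tool_rot: [-0.002, 0.055, 0.998, 0.001]
contact_force: [-11.5, 0.9, 18.2]
gripper_width: 0.154
grasp_force: 51.7
t: 8.62
eef_pos: [0.5911, -0.0174, 0.2639]
tool_rot: [-0.002, 0.055, 0.998, 0.001]
contact_force: [-13.1, 1.6, 21.5]
gripper_width: 0.155
grasp_force: 52.0
```

View pics/t4.png

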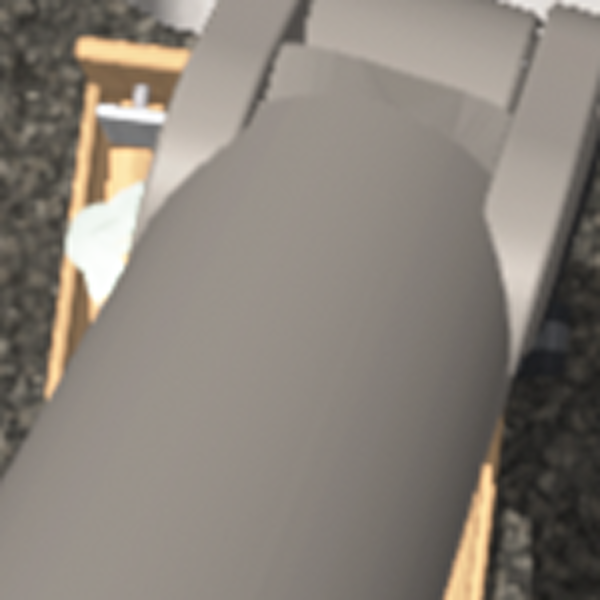

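The force slope is about 1 N/mm over the last 8–9 mm (onset near world x 0.582), so the plate has yielded well beyond 3 mm. Now I'll back off to about world x 0.566.

```bash
python3 -m pendant '[[0,0.003,0,0,0],[0,0.003,0,0,0],[0,0.003,0,0,0],[0,0.003,0,0,0],[0,0.004,0,0,0],[0,0.004,0,0,0],[0,0.004,0,0,0],[0,0.003,0,0,0],[0,0,0,0,0],[0,0,0,0,0]]'; python3 w.py 5
python3 - <<'E'
from h import *
im,d=bot.read_camera("scene");cv2.imwrite("pics/s5.png",cv2.resize(im[190:330,170:380],None,fx=3.5,fy=3.5,interpolation=cv2.INTER_CUBIC))
E
```

```text
t: 9.5
eef_pos: [0.5666, -0.0143, 0.2639]
tool_rot: [0.001, 0.055, 0.998, 0.0]
contact_force: [-0.1, -0.2, 10.0]
gripper_width: 0.157
grasp_force: 50.4
9.5 [ 0.5666 -0.0143  0.2639] tooly 83.67 grip 0.1571910195922447
wrist handle_right 0.72 [327. 323.] [ 0.5663 -0.0126  0.108 ] dtool [0.0006 0.0017]
wrist tin_mid 0.8 [323. 363.] [ 0.6466 -0.0228  0.035 ] dtool [-0.0804  0.0004]
wrist tin_mid 0.76 [ 99. 282.] [ 0.5669 -0.1591  0.035 ] dtool [-0.0163 -0.1439]
```

View pics/s5.png

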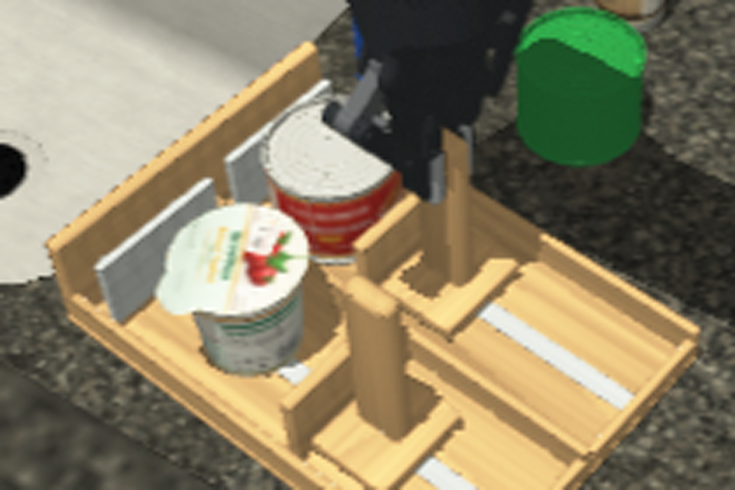

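The keeper face, crop (390,240), is now clear of the tin at (335,230), which has sprung back with its plate. The wrist view puts handle to tin at about 80 mm (target 84). Next I'll release, rise and re-measure.

```bash
python3 -m pendant '[[0.05,0,0,0,0],[0.05,0,0,0,0],[0.05,0,0,0,0],[0.05,0,0,0,0],[0.05,0,0,-0.02,0],[0.05,0,0,-0.03,0],[0.05,0,0,-0.03,0],[0.05,0,0,-0.03,0],[0.05,0,0,-0.03,0],[0.05,0,0,0,0],[0.05,0,0,0,0]]'; python3 w.py 6
python3 - <<'E'
from h import *
im,d=bot.read_camera("scene")
for n,z in(("handle_right",.108),("handle_left",.108),("tin_mid",.035)):
    for r in bot.pinpoint(n,"scene")[:4]: print(n,round(r["score"],2),np.round(r["at"]),np.round(ray("scene",r["at"],z=z),4))
E
```

```text
t: 10.67
eef_pos: [0.5666, -0.0141, 0.404]
tool_rot: [0.001, 0.055, 0.999, 0.001]
contact_force: [0.1, 0.0, -1.0]
gripper_width: 0.589
grasp_force: 0.0
10.6667 [ 0.5666 -0.0141  0.404 ] tooly 83.74 grip 0.5887488688657505
wrist handle_right 0.75 [324. 226.] [ 0.5639 -0.0126  0.108 ] dtool [0.0029 0.0013]
wrist handle_left 0.55 [439. 175.] [0.5325 0.0798 0.108 ] dtool [0.0442 0.0897]
wrist tin_mid 0.93 [213. 312.] [ 0.6726 -0.1506  0.035 ] dtool [-0.1202 -0.1241]
wrist tin_mid 0.91 [321. 276.] [ 0.6412 -0.0244  0.035 ] dtool [-0.0753 -0.002 ]
wrist tin_mid 0.77 [182. 223.] [ 0.5658 -0.1603  0.035 ] dtool [-0.0151 -0.1453]
handle_right 0.87 [297. 232.] [ 0.5671 -0.0228  0.108 ]
handle_left 0.68 [275. 280.] [0.5382 0.0849 0.108 ]
tin_mid 0.95 [333. 213.] [ 0.5744 -0.1607  0.035 ]
tin_mid 0.78 [418. 278.] [ 0.3544 -0.0991  0.035 ]
tin_mid 0.72 [264. 239.] [ 0.6514 -0.0269  0.035 ]
tin_mid 0.69 [293. 199.] [ 0.6663 -0.152   0.035 ]
```

View pics/w6.png

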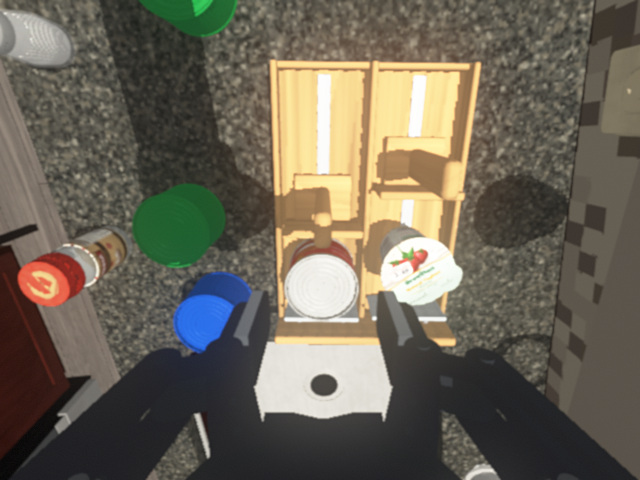

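```bash
python3 -m pendant '[[0.05,0,-0.03,-0.01,0],[0.05,0,-0.035,-0.01,0],[0.05,0,-0.035,0,0],[0.05,0,-0.035,0,0],[0.05,0,-0.035,0,0],[0.05,0,-0.035,0,0],[0.05,0,-0.035,0,0],[0.05,0,-0.03,0,0],[0.05,0,0,0,0],[0.05,0,0,0,0]]'
python3 - <<'E'
from h import *
s=bot.get_obs();print(s["t"],s["eef_pos"])
im,d=bot.read_camera("top");cv2.imwrite("pics/t7.png",cv2.resize(im[105:255,195:345],None,fx=4,fy=4,interpolation=cv2.INTER_CUBIC))
for n,z in(("handle_right",.108),("handle_left",.108),("tin_mid",.035)):
    for r in bot.pinpoint(n,"top")[:4]: print(n,round(r["score"],2),np.round(r["at"]),np.round(ray("top",r["at"],z=z),4))
m=bot.camera_model("top");K=np.array(m["intrinsics"]);R=np.array(m["R"]);t=np.array(m["t"])
v,u=np.mgrid[:480,:640]
P=((np.stack([u,v,np.ones_like(u)],-1)@np.linalg.inv(K).T)*d[...,None]-t)@R
P[d==0]=np.nan
a=np.radians(-6.6);ex=np.array([np.cos(a),np.sin(a)]);ey=np.array([-ex[1],ex[0]])
# rack-axis coords relative to first handle estimate
rel=P[...,:2]-np.array([.566,-.0143]);X=rel@ex;Y=rel@ey;z=P[...,2]
def st(n,g): 
    p=P[g];print(n,g.sum(),"X",np.round(np.percentile(X[g],[1,50,99]),4),"Y",np.round(np.percentile(Y[g],[1,50,99]),4),"z",np.round(np.median(z[g]),4))
st("handle top",(z>.118)&(z<.135)&(abs(X)<.03)&(abs(Y)<.02))
st("face plate",(z>.050)&(z<.066)&(X>.01)&(X<.036)&(abs(Y)<.042))
st("tin top",(z>.056)&(z<.07)&(X>.037)&(X<.13)&(abs(Y)<.038))
st("endboard",(z>.06)&(z<.076)&(X>.125)&(X<.17)&(abs(Y)<.038))
E
```

```text
t: 11.9
eef_pos: [0.5358, -0.2847, 0.4224]
tool_rot: [-0.0, 0.057, 0.998, -0.0]
contact_force: [1.0, 0.0, 0.5]
gripper_width: 0.586
grasp_force: 0.0
11.9 [ 0.53578515 -0.2847343   0.42238745]
handle_right 0.74 [291. 205.] [ 0.5713 -0.0167  0.108 ]
handle_right 0.7 [227. 229.] [0.535  0.0823 0.108 ]
handle_left 0.98 [226. 228.] [0.5361 0.0828 0.108 ]
tin_mid 0.93 [377. 211.] [ 0.5725 -0.164   0.035 ]
tin_mid 0.79 [300. 167.] [ 0.6469 -0.0318  0.035 ]
tin_mid 0.73 [369. 151.] [ 0.6761 -0.1515  0.035 ]
tin_mid 0.64 [348. 338.] [ 0.3575 -0.1117  0.035 ]
handle top 169 X [-0.0147 -0.0005  0.0144] Y [-0.0083 -0.0017  0.005 ] z 0.1276
face plate 239 X [0.0219 0.0258 0.0302] Y [-0.0409 -0.0029  0.0367] z 0.058
tin top 1719 X [0.0465 0.0847 0.1239] Y [-0.0366 -0.002   0.0332] z 0.0616
endboard 317 X [0.1369 0.141  0.1477] Y [-0.0375 -0.0001  0.0367] z 0.0678
```

View pics/t7.png

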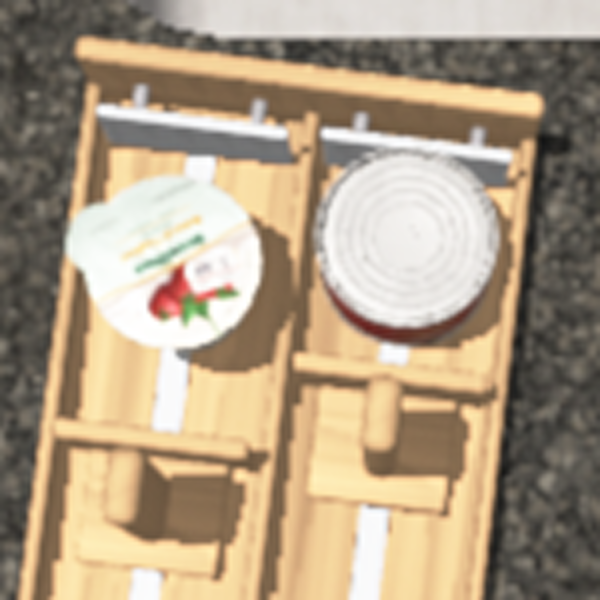

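The tin stands against its plate at crop (410,240). Keeper face at 30.2 mm and tin edge at 46.5 mm give a 16 mm gap. The left keeper hasn't moved and the arm is clear, so I'm handing in.

```bash
python3 -c "
from station import bot
print(bot.hand_in())"
```

```text
the job is handed in; nothing more can be done
None
```

The job is handed in: the right-lane keeper pushed the tin until the force showed its sprung plate giving by an estimated 9 mm, then was backed off to a measured gap of about 16 mm and released; the left keeper stayed where it was, and no verdict came back.

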